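Build the nest of test sieves on the shaker

ROBOT

A 6-joint arm with a two-finger parallel gripper is mounted at the origin on a cart in front of the work surface, level with it; the furniture and walls round the work are solid. World frame = base frame: x ahead of the robot, y to its left, z up, the work surface at z = 0. Lengths are in m, angles in rad, forces in N, time in s.
With the tool pointing down it reaches from about 0.3 to 0.85 m from the base axis. Payload 5.4 kg.
Tool frame: the origin (TCP) lies at the very end of the fingers, on their centre line; the grasp point (between the pads) lies 19 mm behind it; z points along the fingers, y is the line along which they close (so a half turn about z gives the same grasp; the last joint's range is limited). The gripper opens to 85 mm and grips with 20 to 120 N. Pads are 22 mm wide; open, the fingers measure 114 mm over their backs; the gripper's body (76 mm by 85 mm) begins 54 mm behind the grasp point. The pads swing forward as they close: fully open they stand 13 mm farther back than shut.
Start: joints at [-1.361, 0.158, 1.597, -0, 1.386, -0.21], TCP at [0.234, -0.525, 0.231] pointing down, gripper open.
Joint ranges: [-2.91, 2.91], [-0.94, 2.29], [0.18, 2.7], [-1.29, 4.43], [0.17, 2.64], [-3, 3]. Speed limits (rad/s): [2.57, 2.57, 3.14, 3.14, 3.14, 3.14].

INTERFACE

Orientations are given as a unit quaternion [w, x, y, z].
In Python, from bench import env, get_obs, viewer, ticket gives the robot as it stands. The module is installed in compiled form; this text tells all that it offers. Calls block until the motion is done:
- env.movep(position, orientation): joint-space move of the TCP to a pose.
- env.move_l(position, rotation=None, rate=0.15): straight line of the TCP; rotation=None keeps the orientation; rate is the mean speed in m/s.
- env.goto_joints(angles): joint-space move.
- env.set_gripper(opening): finger opening in m; the grip force is fixed at half the most; returns when the fingers have stopped.
- env.wait(seconds).
- env.inverse_kinematics(position, orientation): joint angles nearest the present ones, or None.
- get_obs(): the state.
- viewer.capture(name): name is "scene" or "top" or "wrist"; returns (picture, depth): 400x640x3 uint8, blue, green, red; 400x640 float32, m along the optical axis (not along the pixel's ray), 0 where there is no reading.
- viewer.camera_params(name): a dict with "fx", "fy", "cx", "cy" (pixels), "world_to_cam" (4x4, takes a point from world to camera coordinates). Camera axes: x right, y down, z forward; pixel columns grow to the right and rows downward; lengths in m; the calibration is good to about 2 mm. The wrist camera is an equidistant fisheye: a pixel r from the principal point sees the ray r / f radians off the axis. A picture is of the moment at which its call begins: read the wrist's pose just before it. camera_params takes no time and is no camera call; for the wrist camera it gives the pose at the moment of the call.
A pose or a line that the arm cannot do raises env.MotionError and nothing moves.
- ticket.close_job(): hands the job in; it is judged then, once.
The state is a dict: "t": time; "q": joint angles; "joint_velocities": joint speeds; "joint_efforts": joint torques, N m; "tcp_pos": TCP position; "ee_rot": TCP orientation; "contact_force": force on the tool from outside, world axes, zero at the start; "wrist_torque": the same for the moment, N m; "opening": finger opening in m; "gripper_force": force on a finger pad.
Only numpy, scipy, OpenCV 4.12 (cv2) and the standard library are available. Lean on these libraries where they do the work, as an engineer would, in place of code of your own. Each camera call takes 0.05 s, during which the arm holds its last target. There are 200 camera calls.

TASK

Set up the small test sieves for a run: stand the receiver pan in the ring on the shaker, then nest on it the fine, the medium and the coarse sieve in that order, coarsest on top, and close the nest with the lid, each piece fully home and level in the one below. Leave the sample vial and the timer where they are, and let go of everything at the end.

Things in the scene. Friction and masses are not known exactly. Their poses are not given: they have to be found in the camera images.
- shaker_ring (a point): low round white shaker, 124 mm across, fixed, with a grey control panel at its front; on its deck, 50 mm above the bench, stands a steel locating ring, 60 mm outside, 55 mm inside diameter. Point: centre of the ring's mouth, 58.5 mm above the bench; z upward. The pan's skirt drops into the ring until its shoulder rests on it; the pan's point is then 8 mm above this one.
- pan_mid (a point): round steel receiver pan, 60 mm outside and 55 mm inside diameter, 32 mm high: straight rim wall 24 mm high (grip it from outside) over an 8 mm skirt tapering from 52 to 45 mm; bottom closed, plain steel without holes. Point: on the axis, 16 mm above the underside; z is the axis, upward. 0.1 kg. It goes lowest, in the shaker's ring.
- fine_sieve_mid (a point): round steel sieve, 60 mm outside and 55 mm inside diameter, 32 mm high: straight rim wall 24 mm high (grip it from outside) over an 8 mm skirt tapering from 52 to 45 mm; bottom of fine wire cloth that looks evenly grey. Point: on the axis, 16 mm above the underside; z is the axis, upward. 0.1 kg. Seated home, its shoulder rests on the rim below and its point is 24 mm above that of the piece below.
- medium_sieve_mid (a point): round steel sieve, 60 mm outside and 55 mm inside diameter, 32 mm high: straight rim wall 24 mm high (grip it from outside) over an 8 mm skirt tapering from 52 to 45 mm; bottom a plate with many 5 mm holes. Point: on the axis, 16 mm above the underside; z is the axis, upward. 0.1 kg. Seated home, its shoulder rests on the rim below and its point is 24 mm above that of the piece below.
- coarse_sieve_mid (a point): round steel sieve, 60 mm outside and 55 mm inside diameter, 32 mm high: straight rim wall 24 mm high (grip it from outside) over an 8 mm skirt tapering from 52 to 45 mm; bottom a plate with seven 12 mm holes. Point: on the axis, 16 mm above the underside; z is the axis, upward. 0.1 kg. Seated home, its shoulder rests on the rim below and its point is 24 mm above that of the piece below.
- lid_knob (a point): steel lid: disc of 60 mm diameter over the same 8 mm tapered skirt, with a round knob of 22 mm diameter on top to grip. Heights above the underside: disc 8 to 13 mm, knob 18 to 37 mm. Point: centre of the knob, 27 mm above the underside; z upward. 0.1 kg. Seated home on the coarse sieve, this point is 35 mm above that sieve's point.
- sample_vial_mid (a point): glass sample vial with black screw cap, 37 mm in diameter, 70 mm high, standing loose; the point is on its axis, half-way up. A bystander: leave it standing where it is.
- timer_mid (a point): white digital timer lying flat, 62 x 62 x 18 mm, loose; the point is its centre. A bystander: leave it where it is.
There are look-alikes about, which are no part of the job. What is shaped like the part that bears medium_sieve_mid but pink is not meant.

How it is judged:
By the outcome, as a careful person would: the job done as asked, in the order asked, and still so for the second after the job is handed in, with the robot touching nothing.
It also fails if it takes over 128 s, if anything falls off the work surface, if the arm or the gripper's body presses on something with over 40 N, if the wrist force passes 120 N, or if a joint passes its speed limit or range.

## Working session

There is one attempt and no reset: what is moved stays moved. The work goes in short steps, each a Python script; the robot and the scene stay as the last script left them, time stands still between calls to the robot, and variables do not carry over. Pictures are saved under pics/ and viewed, at most 14 in all, crops included, and the job is handed in when it is done.

```bash
mkdir -p pics; python3 - <<'E'
from bench import env,get_obs,viewer
import cv2,numpy as np
for n in("scene","top"):
    im,d=viewer.capture(n);cv2.imwrite(f"pics/{n}0.png",im);np.savez(f"{n}0.npz",im=im,d=d)
    p=viewer.camera_params(n);print(n,p, (d>0).mean())
o=get_obs();print(o["t"],o["tcp_pos"],o["ee_rot"],o["opening"])
E
```

```text
scene {'fx': 376.66012788081906, 'fy': 376.66012788081906, 'cx': 315.9553134634074, 'cy': 206.1550427973147, 'world_to_cam': array([[-0.87626734, -0.48182281,  0.00152894,  0.435386  ],
       [-0.25629645,  0.46342195, -0.84826424,  0.23277895],
       [ 0.40800452, -0.74369811, -0.52957099,  0.78639514],
       [ 0.        ,  0.        ,  0.        ,  1.        ]])} 0.968359375
top {'fx': 387.5533681872608, 'fy': 387.5533681872608, 'cx': 326.27629774636694, 'cy': 198.74478919820532, 'world_to_cam': array([[ 0.00432553, -0.99976078, -0.02143994, -0.06072242],
       [-0.99014432, -0.00128065, -0.14004492,  0.53955645],
       [ 0.13998396,  0.0218344 , -0.989913  ,  0.93490844],
       [ 0.        ,  0.        ,  0.        ,  1.        ]])} 0.9960078125
0.1 [ 0.23422682 -0.52452149  0.23038315] [-8.78993539e-04  9.78049328e-01  2.08371640e-01  3.27936957e-06] 0.08540528764490138
```

View pics/scene0.png

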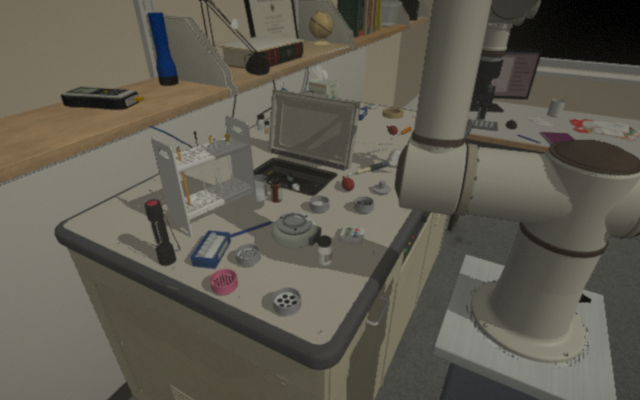

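View pics/top0.png

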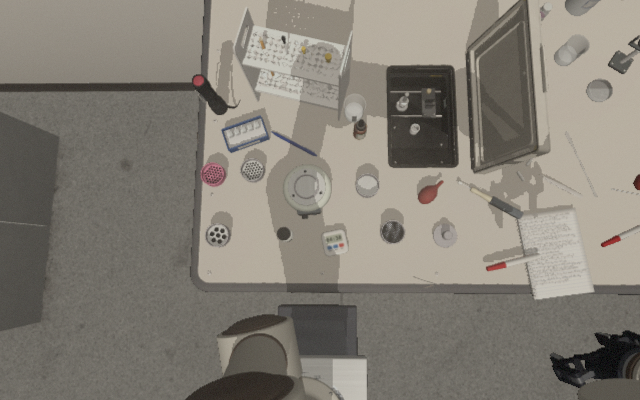

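Top view: shaker (308,188), medium (253,170), coarse (218,235), pink decoy (213,174), plain/fine candidates (367,186) and (392,231), lid (445,233), vial (284,233), timer (335,241).

```bash
cat > h.py <<'E'
import numpy as np,cv2
def cloud(im,d,p):
    v,u=np.mgrid[:400,:640]
    c=np.stack([(u-p["cx"])/p["fx"]*d,(v-p["cy"])/p["fy"]*d,d],-1)
    T=np.linalg.inv(p["world_to_cam"]);return c@T[:3,:3].T+T[:3,3]
def fitc(P):
    A=np.c_[2*P[:,:2],np.ones(len(P))];s=np.linalg.lstsq(A,(P[:,:2]**2).sum(1),rcond=None)[0]
    return s[:2],np.sqrt(s[2]+s[0]**2+s[1]**2)
E
python3 - <<'E'
from h import *
from bench import viewer
z=np.load("top0.npz");im=z["im"];d=z["d"];W=cloud(im,d,viewer.camera_params("top"))
print("bench z",np.median(W[255:270,230:430,2]))
for n,u,v in[("shaker",308,188),("med",253,170),("coarse",218,235),("A",367,186),("B",392,231),("lid",445,233),("pink",213,174),("vial",284,233),("timer",335,241)]:
    s=W[v-26:v+27,u-26:u+27].reshape(-1,3) if n=="shaker" else W[v-15:v+16,u-15:u+16].reshape(-1,3)
    m=s[:,2]>(.0535 if n=="shaker" else .006); q=s[m]
    r=cv2.minEnclosingCircle(q[:,:2].astype(np.float32))
    top=q[q[:,2]>np.percentile(q[:,2],95)-.006]
    print(n,len(q),"enc",np.round(r[0],4),round(r[1],4),"ztop",np.percentile(q[:,2],[5,50,95]).round(4),"fit top",*[np.round(x,4) for x in fitc(top)])
a=cv2.resize(im[155:255,190:290],None,fx=4,fy=4,interpolation=3);b=cv2.resize(im[155:255,335:435],None,fx=4,fy=4,interpolation=3)
cv2.imwrite("pics/crop.png",np.clip(np.hstack([a,b]).astype(float)*1.3,0,255).astype(np.uint8))
E
```

```text
bench z 0.0006264963274814073
shaker 187 enc [ 0.507  -0.0418] 0.1105 ztop [0.0536 0.0562 0.0632] fit top [ 0.4958 -0.0354] 0.0868
med 472 enc [0.5209 0.0362] 0.1655 ztop [0.0152 0.0197 0.0333] fit top [0.5319 0.0447] 0.1291
coarse 503 enc [0.4285 0.0823] 0.1647 ztop [0.0146 0.0195 0.0331] fit top [0.429  0.0855] 0.1376
A 471 enc [ 0.509  -0.1302] 0.1166 ztop [0.0098 0.0139 0.0336] fit top [ 0.512  -0.1273] 0.0823
B 486 enc [ 0.4366 -0.1662] 0.092 ztop [0.0159 0.0198 0.0341] fit top [ 0.4408 -0.1736] 0.0646
lid 451 enc [ 0.43   -0.2335] 0.1554 ztop [0.0103 0.0137 0.0388] fit top [ 0.4351 -0.2186] 0.1403
pink 484 enc [0.5117 0.09  ] 0.2019 ztop [0.0152 0.0198 0.0336] fit top [0.5203 0.0958] 0.1681
vial 213 enc [ 0.4338 -0.0125] 0.0744 ztop [0.0219 0.0695 0.0734] fit top [ 0.4323 -0.0059] 0.0545
timer 587 enc [ 0.4326 -0.0799] 0.0385 ztop [0.0155 0.0188 0.0217] fit top [ 0.4326 -0.0798] 0.0241
```

View pics/crop.png

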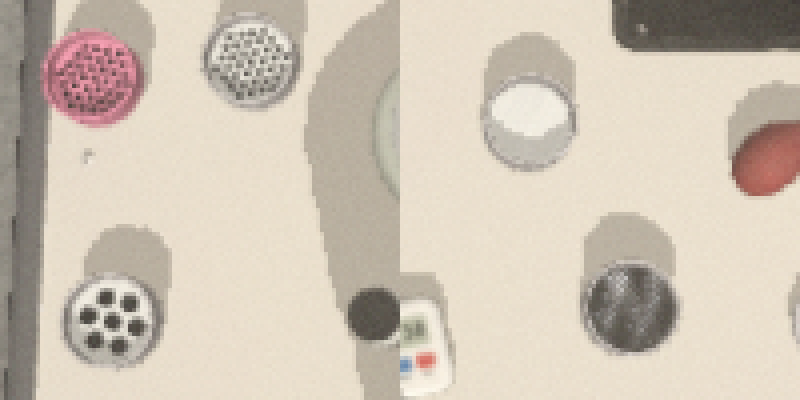

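```bash
cat >> h.py <<'E'
def Q(y): return [0,np.cos(y/2),np.sin(y/2),0]
E
python3 - <<'E'
from h import *
from bench import env,get_obs,viewer
for src in("top","scene"):
    z=np.load(src+"0.npz");im=z["im"];d=z["d"];W=cloud(im,d,viewer.camera_params(src))
    P0=W.reshape(-1,3)
    for n,x,y,lo,hi in[("shaker",.532,-.04,.055,.062),("med",.56,.10,.027,.036),("coarse",.40,.187,.027,.036),("A",.52,-.17,.027,.036),("B",.42,-.235,.027,.036),("lid",.41,-.36,.009,.018),("pink",.55,.197,.027,.036),("vial",.40,.02,.05,.08)]:
        c=np.array([x,y])
        for R in(.06,.045,.04):
            s=P0[(np.hypot(*(P0[:,:2]-c).T)<R)&(P0[:,2]>lo)&(P0[:,2]<hi)]
            if len(s)<6:break
            c=np.array(cv2.minEnclosingCircle(s[:,:2].astype(np.float32))[0])
        if len(s)>5:
            f,r=fitc(s);print(src,n,len(s),c.round(4),"fit",f.round(4),r.round(4))
for xy in[(.53,-.04),(.52,-.17),(.4,.19),(.41,-.36)]:
    for y in(-np.pi/2,0,.42,np.pi/2):
        q=env.inverse_kinematics([*xy,.15],Q(y));print(xy,round(y,2),None if q is None else np.round(q,2))
env.movep([.53,-.04,.24],Q(0))
p=viewer.camera_params("wrist");im,d=viewer.capture("wrist");cv2.imwrite("pics/w0.png",im)
print(p["fx"],p["cx"],p["cy"],np.linalg.inv(p["world_to_cam"]).round(3),get_obs()["t"],get_obs()["tcp_pos"])
E
```

```text
top shaker 91 [ 0.5659 -0.0107] fit [ 0.5693 -0.0098] 0.0286
top med 20 [0.6011 0.1153] fit [0.6153 0.1311] 0.0269
top coarse 97 [0.4497 0.2157] fit [0.4497 0.2155] 0.0286
top A 49 [ 0.5766 -0.1634] fit [ 0.5776 -0.163 ] 0.0288
top B 80 [ 0.4591 -0.2245] fit [ 0.459  -0.2244] 0.0287
top lid 359 [ 0.4511 -0.3582] fit [ 0.4514 -0.3587] 0.0229
top pink 92 [0.6062 0.2348] fit [0.606  0.2341] 0.0286
top vial 151 [0.452  0.0431] fit [0.4517 0.0426] 0.0117
scene shaker 74 [ 0.5692 -0.0087] fit [ 0.5694 -0.008 ] 0.0286
scene med 18 [0.6005 0.118 ] fit [0.6161 0.1343] 0.0287
scene coarse 151 [0.4502 0.2169] fit [0.4496 0.2172] 0.0286
scene A 48 [ 0.5751 -0.1617] fit [ 0.5764 -0.1615] 0.029
scene B 73 [ 0.4583 -0.2243] fit [ 0.4585 -0.2233] 0.0287
scene lid 115 [ 0.4488 -0.3541] fit [ 0.45   -0.3565] 0.0224
scene pink 133 [0.6056 0.235 ] fit [0.6058 0.2354] 0.0287
scene vial 159 [0.452  0.0455] fit [0.451  0.0463] 0.0123
(0.53, -0.04) -1.57 [-0.3   0.12  1.8  -0.    1.22  2.84]
(0.53, -0.04) 0 [-0.3   0.12  1.8  -0.    1.22  1.27]
(0.53, -0.04) 0.42 [-0.3   0.12  1.8  -0.    1.22  0.85]
(0.53,
[... 246 characters left out ...]
 0.16  1.76 -0.    1.22 -0.54]
(0.4, 0.19) -1.57 [ 0.17 -0.11  2.04 -0.    1.21 -2.97]
(0.4, 0.19) 0 [ 0.17 -0.11  2.04 -0.    1.21  1.74]
(0.4, 0.19) 0.42 [ 0.17 -0.11  2.04 -0.    1.21  1.32]
(0.4, 0.19) 1.57 [ 0.17 -0.11  2.04 -0.    1.21  0.17]
(0.41, -0.36) -1.57 [-0.94  0.16  1.76 -0.    1.22  2.2 ]
(0.41, -0.36) 0 [-0.94  0.16  1.76 -0.    1.22  0.63]
(0.41, -0.36) 0.42 [-0.94  0.16  1.76 -0.    1.22  0.21]
(0.41, -0.36) 1.57 [-0.94  0.16  1.76 -0.    1.22 -0.94]
309.70691628693146 318.40586754929905 202.3510366306351 [[-0.001 -0.95  -0.313  0.611]
 [-1.     0.001  0.    -0.041]
 [-0.     0.313 -0.95   0.382]
 [ 0.     0.     0.     1.   ]] 2.1917 [ 0.52997997 -0.04077395  0.23993518]
```

View pics/w0.png

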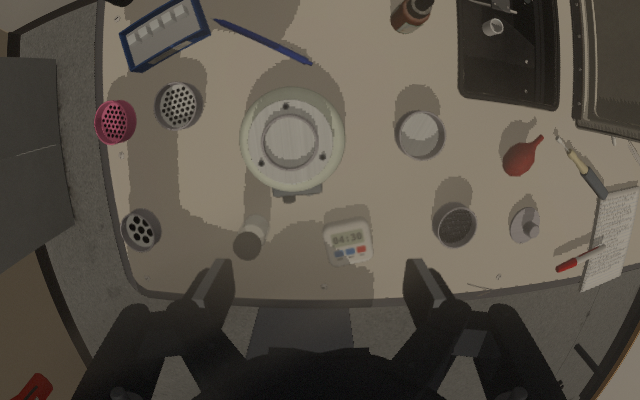

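A is plain light steel (pan, 418,133), B shows mesh (fine, 455,226); the ring is at (290,138). I'll locate everything from this wrist view, using its depth.

```bash
cat >> h.py <<'E'
def wcloud(d,p):
    v,u=np.mgrid[:400,:640];x=(u-p["cx"])/p["fx"];y=(v-p["cy"])/p["fy"]
    r=np.hypot(x,y)+1e-9;t=np.tan(r)/r
    c=np.stack([x*t*d,y*t*d,d],-1);T=np.linalg.inv(p["world_to_cam"])
    return (c@T[:3,:3].T+T[:3,3])
def ring(P,c,lo,hi):
    P=P.reshape(-1,3);c=np.array(c[:2])
    for R in(.055,.042,.036,.036):
        s=P[(np.hypot(*(P[:,:2]-c).T)<R)&(P[:,2]>lo)&(P[:,2]<hi)]
        if len(s)<8:return None,0,len(s)
        c,r=fitc(s)
    return c.round(4),round(float(r),4),len(s)
def wring(c,lo,hi):
    from bench import viewer
    p=viewer.camera_params("wrist");im,d=viewer.capture("wrist")
    return ring(wcloud(d,p),c,lo,hi),im,d,p
E
python3 - <<'E'
from h import *
from bench import env,get_obs,viewer
_,im,d,p=wring((.57,-.01),.055,.062);W=wcloud(d,p)
for n,x,y,lo,hi in[("shaker",.569,-.009,.055,.062),("med",.612,.131,.027,.036),("coarse",.45,.216,.027,.036),("A",.577,-.162,.027,.036),("B",.459,-.224,.027,.036),("lidknob",.45,-.357,.033,.042),("lid disc",.45,-.357,.009,.017)]:
    print(n,ring(W,(x,y),lo,hi))
    for s in("top","scene"):
        z=np.load(s+"0.npz");print("   ",s,ring(cloud(z["im"],z["d"],viewer.camera_params(s)),(x,y),lo,hi))
print(np.median(W[260:280,230:320,2]), get_obs()["t"])
E
```

```text
shaker (array([ 0.5697, -0.01  ]), 0.0286, 441)
    top (array([ 0.5696, -0.0097]), 0.0285, 90)
    scene (array([ 0.5694, -0.008 ]), 0.0286, 74)
med (array([0.6169, 0.1318]), 0.0286, 361)
    top (array([0.6167, 0.1325]), 0.0287, 87)
    scene (array([0.6167, 0.1336]), 0.0286, 104)
coarse (array([0.45  , 0.2151]), 0.0286, 282)
    top (array([0.4497, 0.2155]), 0.0286, 97)
    scene (array([0.4496, 0.2172]), 0.0286, 151)
A (array([ 0.5774, -0.163 ]), 0.0286, 372)
    top (array([ 0.5773, -0.163 ]), 0.0286, 84)
    scene (array([ 0.5767, -0.1616]), 0.0291, 70)
B (array([ 0.4593, -0.2246]), 0.0287, 302)
    top (array([ 0.459 , -0.2244]), 0.0287, 80)
    scene (array([ 0.4585, -0.2233]), 0.0287, 73)
lidknob (array([ 0.4517, -0.3576]), 0.0078, 116)
    top (array([ 0.4508, -0.3578]), 0.0078, 62)
    scene (array([ 0.4499, -0.3558]), 0.0079, 21)
lid disc (array([ 0.4513, -0.3579]), 0.0224, 634)
    top (array([ 0.4514, -0.3587]), 0.0229, 354)
    scene (array([ 0.45  , -0.3564]), 0.0225, 114)
-0.0008788087414534074 2.2417
```

```bash
cat >> h.py <<'E'
def exact(pos,yaw=0,rate=.15):
    from bench import env,get_obs
    pos=np.array(pos,float);env.move_l(pos,Q(yaw),rate);env.wait(.15)
    e=pos-get_obs()["tcp_pos"]
    if np.abs(e).max()>.0003: env.move_l(pos+e,Q(yaw),.02)
    return e.round(4)
def st(tag):
    from bench import get_obs
    o=get_obs();print(tag,"t%.2f"%o["t"],o["tcp_pos"].round(4),"op %.4f"%o["opening"],"F",o["contact_force"].round(1),"g %.1f"%o["gripper_force"])
def pick(xy,gz,hover=.12,top=.24,op=.085,look=None):
    from bench import env
    env.movep([*xy,hover],Q(0));env.set_gripper(op)
    if look:
        r,*_=wring(xy,*look);print("look",r)
        if r[0] is not None and np.hypot(*(r[0]-xy))<.006: xy=r[0]
    e=exact([*xy,gz]);print("err",e);env.set_gripper(0.0);env.wait(.2);st("grip")
    env.move_l([*xy,top],rate=.25);st("lifted");return xy
def place(xy,hz,top=.24,rel=.085):
    from bench import env
    env.movep([*xy,top],Q(0))
    print("err",exact([*xy,hz+.014],rate=.2));st("above")
    e=exact([*xy,hz],rate=.04);print(e);st("home")
E
python3 - <<'E'
from h import *
from bench import env,get_obs,viewer
pick(np.array([.5774,-.1630]),.003,look=(.027,.036),top=.15)
im,_=viewer.capture("wrist");cv2.imwrite("pics/w1.png",im)
place((.5697,-.0100),.0535,top=.15)
im,_=viewer.capture("wrist");cv2.imwrite("pics/w2.png",im)
cv2.imwrite("pics/w12.png",np.hstack([im[:,120:520],cv2.imread("pics/w1.png")[:,120:520]]))
E
```

```text
look (array([ 0.5778, -0.1636]), 0.0286, 862)
err [-0.001   0.0005 -0.0014]
grip t5.14 [ 0.5774 -0.1634  0.0022] op 0.0590 F [0.2 0.  4.3] g 64.8
lifted t5.88 [ 0.5764 -0.1629  0.1477] op 0.0589 F [-0.1  0.5 -1.2] g 64.4
err [-0.0017  0.0007 -0.002 ]
above t7.60 [ 0.5681 -0.0092  0.0657] op 0.0589 F [-0.6 -0.4 -1.7] g 64.5
[-0.0002  0.     -0.    ]
home t8.20 [ 0.5699 -0.01    0.0535] op 0.0589 F [-0.4  0.5  3.4] g 66.6
```

View pics/w12.png

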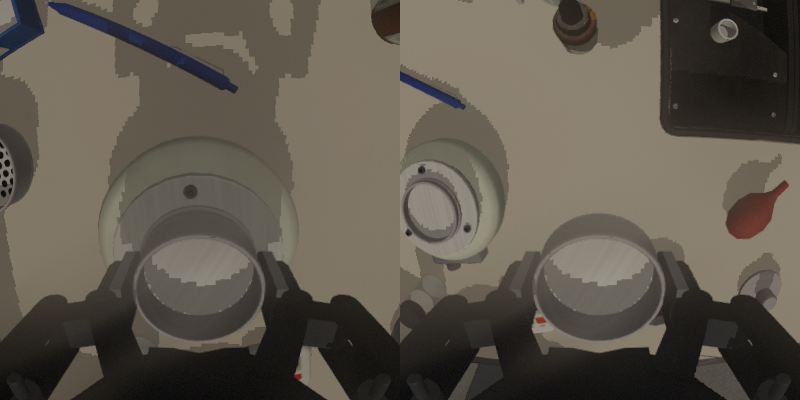

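The pan bottom is plain and unperforated, and it sits at the ring height (about 200,290). Now I release it and check level.

```bash
cat >> h.py <<'E'
def release(xy,hz,rimz,op=.085,up=.075):
    from bench import env
    env.set_gripper(op);env.move_l([*xy,hz+up],Q(0),.2);env.wait(.3)
    r,im,d,p=wring(xy,rimz-.006,rimz+.005);print("ring",r)
    P=wcloud(d,p).reshape(-1,3);k=np.hypot(*(P[:,:2]-r[0]).T)
    s=P[(k>.0265)&(k<.031)&(abs(P[:,2]-rimz)<.006)]
    A=np.c_[s[:,:2]-r[0],np.ones(len(s))]
    for _ in range(5):
        f=np.linalg.lstsq(A,s[:,2],rcond=None)[0];m=abs(A@f-s[:,2])<.0025;A,s=A[m],s[m]
    print("rim z %.4f (home %.4f) tilt"%(f[2],rimz),np.degrees(f[:2]).round(2));st("rel");return r[0],im
E
python3 - <<'E'
from h import *
c,im=release((.5697,-.0100),.0535,.0825)
cv2.imwrite("pics/w3.png",im)
E
```

```text
ring (array([ 0.5709, -0.0104]), 0.0286, 1330)
rim z 0.0811 (home 0.0825) tilt [0.35 0.03]
rel t9.51 [ 0.5691 -0.0099  0.1274] op 0.0850 F [-0.2 -0.1  0.1] g 0.0
```

View pics/w3.png

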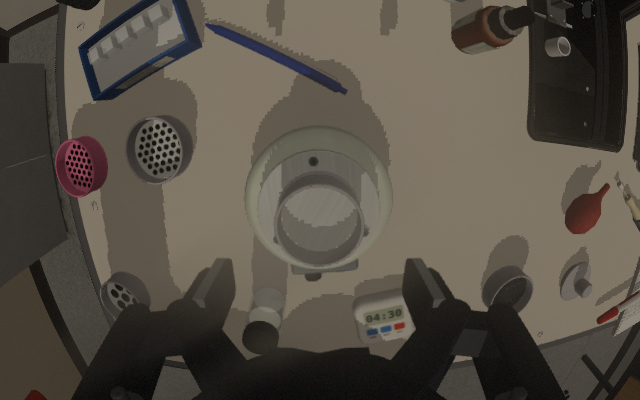

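Pan is seated and level in the ring (320,222). Next is the fine sieve.

```bash
python3 - <<'E'
from h import *
from bench import viewer
pick(np.array([.4593,-.2246]),.003,look=(.027,.036),top=.17)
im1,_=viewer.capture("wrist")
place((.5706,-.0102),.0775,top=.17)
c,im=release((.5706,-.0102),.0775,.1065)
cv2.imwrite("pics/w4.png",np.hstack([im1[:,120:520],im[:,120:520]]))
E
```

```text
look (array([ 0.4593, -0.2252]), 0.0286, 877)
err [-0.0008  0.0006 -0.0011]
grip t12.62 [ 0.4589 -0.2249  0.0023] op 0.0589 F [-0.4  1.   5.6] g 64.8
lifted t13.45 [ 0.4582 -0.2243  0.168 ] op 0.0589 F [ 0.8  0.4 -2. ] g 64.4
err [-0.0016  0.0007 -0.0022]
above t15.44 [ 0.569  -0.0094  0.0895] op 0.0589 F [-0.3  0.4 -0.7] g 64.5
[-0.0001 -0.      0.    ]
home t16.04 [ 0.5707 -0.0102  0.0775] op 0.0585 F [-1.3 -0.3  1.5] g 66.1
ring (array([ 0.5716, -0.0106]), 0.0285, 1335)
rim z 0.1051 (home 0.1065) tilt [ 0.33 -0.08]
rel t17.30 [ 0.57   -0.0101  0.1514] op 0.0853 F [-0.3 -0.5  0.8] g 0.0
```

View pics/w4.png

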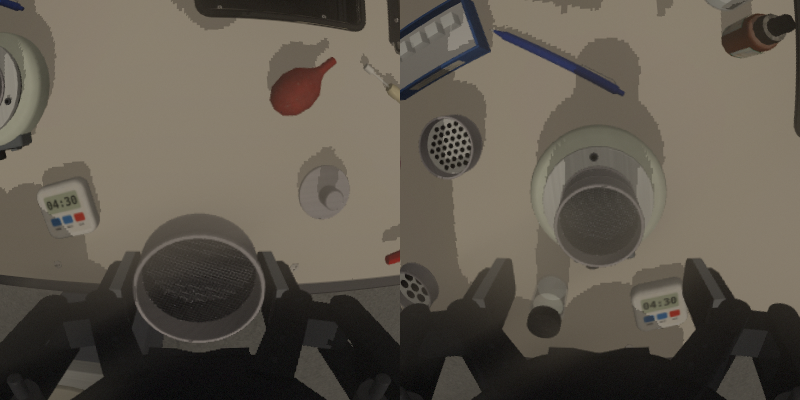

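Fine wire cloth confirmed; its rim is exactly 24 mm above the pan's. Medium next, then coarse.

```bash
python3 - <<'E'
from h import *
from bench import viewer
pick(np.array([.6169,.1318]),.003,look=(.027,.036),top=.19)
place((.5706,-.0102),.1015,top=.19)
c,im1=release((.5706,-.0102),.1015,.1305)
if abs(get:=c[0]-.5716)<.002:
    pick(np.array([.4500,.2151]),.003,hover=.17,look=(.027,.036),top=.21)
    place((.5706,-.0102),.1255,top=.21)
    c,im=release((.5706,-.0102),.1255,.1545)
    cv2.imwrite("pics/w5.png",np.hstack([im1[:,120:520],im[:,120:520]]))
E
```

```text
look (array([0.6175, 0.1323]), 0.0286, 857)
err [-0.0012  0.     -0.0015]
grip t20.12 [0.6169 0.1323 0.0021] op 0.0588 F [-0.   0.8  5.6] g 64.8
lifted t21.02 [0.6161 0.1322 0.1875] op 0.0589 F [-0.2 -0.7 -1.4] g 64.5
err [-0.0016  0.     -0.0021]
above t22.63 [ 0.5691 -0.0102  0.1137] op 0.0590 F [ 0.2 -0.8 -1.8] g 64.6
[ 0.0003 -0.0001  0.0005]
home t23.48 [ 0.571  -0.0103  0.102 ] op 0.0589 F [ 0.9  0.4 -2.1] g 65.0
ring (array([ 0.5722, -0.0106]), 0.0285, 1340)
rim z 0.1292 (home 0.1305) tilt [0.46 0.06]
rel t24.74 [ 0.57   -0.0101  0.1754] op 0.0851 F [ 0.3 -0.1 -0. ] g 0.0
look (array([0.4501, 0.2157]), 0.0285, 600)
err [-0.0008 -0.0002 -0.0009]
grip t28.23 [0.4498 0.2156 0.0026] op 0.0590 F [-0.6 -0.3  5.2] g 64.8
lifted t29.22 [0.4488 0.2154 0.2079] op 0.0586 F [-0.1 -0.2 -1.8] g 64.4
err [-0.0015 -0.0001 -0.0023]
above t31.16 [ 0.5692 -0.0103  0.1374] op 0.0589 F [-1.5  0.  -2.1] g 64.5
[ 0.0002 -0.      0.0004]
home t32.00 [ 0.5704 -0.0101  0.1255] op 0.0587 F [-0.1  0.  -2.3] g 65.0
ring (array([ 0.5713, -0.0104]), 0.0285, 1328)
rim z 0.1531 (home 0.1545) tilt [0.11 0.11]
rel t33.26 [ 0.5701 -0.0101  0.1994] op 0.0851 F [ 0.2 -0.2  0.5] g 0.0
```

View pics/w5.png

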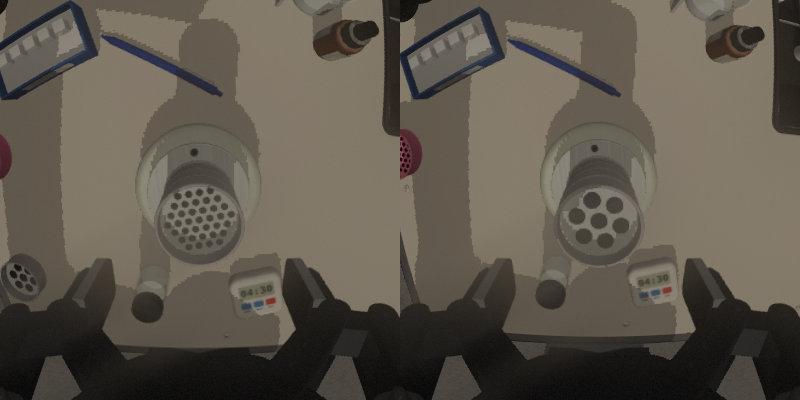

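Medium (5 mm holes) and then coarse (seven holes) are nested and level. Now the lid.

```bash
python3 - <<'E'
from h import *
from bench import viewer,env
pick(np.array([.4516,-.3577]),.0175,hover=.13,look=(.033,.042),top=.24)
im1,_=viewer.capture("wrist")
place((.5706,-.0102),.164,top=.24)
env.set_gripper(.085);env.move_l([.5706,-.0102,.25],Q(0),.2);env.wait(.3);st("rel")
(r,im,d,p)=wring((.5706,-.0102),.176,.19);print("knob",r)
P=wcloud(d,p).reshape(-1,3);k=np.hypot(P[:,0]-.571,P[:,1]+.0104)
s=P[(k<.031)&(k>.014)&(abs(P[:,2]-.1595)<.006)]
A=np.c_[s[:,:2]-[.571,-.0104],np.ones(len(s))]
for _ in range(5):
    f=np.linalg.lstsq(A,s[:,2],rcond=None)[0];m=abs(A@f-s[:,2])<.0025;A,s=A[m],s[m]
print("disc z %.4f home .1595"%f[2],np.degrees(f[:2]),len(s),"knob top",np.median(P[(k<.008)][:,2]))
sc,_=viewer.capture("scene")
cv2.imwrite("pics/w6.png",np.hstack([im[:,120:520],cv2.resize(sc[130:330,200:400],(400,400))]))
E
```

```text
look (array([ 0.4514, -0.3591]), 0.0077, 549)
err [-0.0007  0.0008 -0.0014]
grip t37.04 [ 0.4508 -0.3585  0.0164] op 0.0198 F [ 0.4 -1.2  2.9] g 58.7
lifted t38.08 [ 0.4506 -0.3582  0.2378] op 0.0196 F [-0.3  0.3 -1. ] g 58.7
err [-0.0014  0.0006 -0.0023]
above t40.40 [ 0.5693 -0.0095  0.1761] op 0.0198 F [ 0.6  0.7 -0. ] g 58.7
[ 0.0001 -0.      0.0001]
home t41.00 [ 0.5705 -0.0102  0.1639] op 0.0199 F [ 0.2 -0.5 -0.5] g 58.9
rel t42.53 [ 0.57   -0.0101  0.2486] op 0.0853 F [-0.7 -0.1 -0.4] g 0.0
knob (array([ 0.5717, -0.0105]), 0.0079, 723)
disc z 0.1580 home .1595 [-0.00686587  0.06616354] 3052 knob top 0.18267427667666492
```

View pics/w6.png

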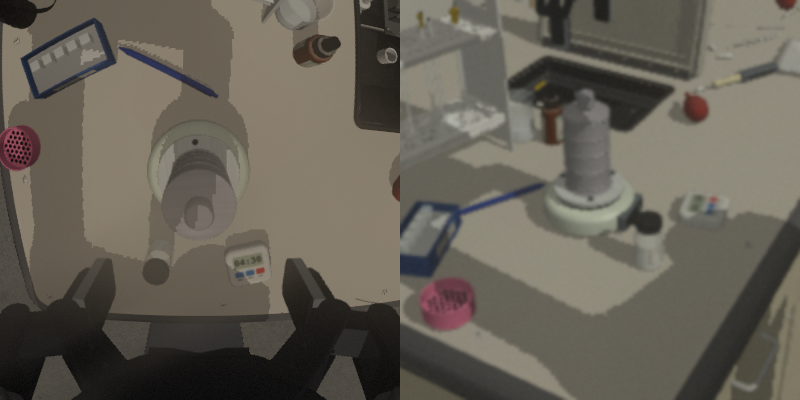

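The nest is closed and level: the lid disc is at (200,205), and the heights show the same 1.4 mm camera bias as every earlier piece. Vial and timer are untouched.

```bash
python3 -c "
from bench import ticket
print(ticket.close_job())"
```

```text
the job is handed in; nothing more can be done
None
```

I stacked the pan, fine, medium and coarse sieves and lid on the shaker; each measured home and level, the vial and timer stayed put, everything was released, and I handed the job in at about 43 s.

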